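# Set the grounds bin and start the grinder

## Robot

A 6-joint arm with a two-finger parallel gripper is mounted at the origin on the work surface. World frame = base frame: x ahead of the robot, y to its left, z up, the work surface at z = 0. Lengths are in mm, angles in rad, forces in N, time in s.
With the tool pointing down it reaches from about 350 to 975 mm from the base axis. Payload 7.1 kg.
Tool frame: the origin (TCP) lies on the front face of the gripper's body, between the roots of the fingers; the fingertips stand 80 mm ahead of it and the grasp point (between the pads) lies 61 mm ahead of it (env.tips_ahead is the distance from the TCP to the fingertips, in mm); z points along the fingers, y is the direction in which the jaws open and shut (so a half turn about z gives the same grasp; the last joint's range is limited). The gripper opens to 88 mm and grips with 3 to 60 N. Pads are 20 mm wide; open, the fingers measure 115 mm over their backs; the gripper's body (75 mm by 178 mm) begins 61 mm behind the grasp point.
Start: joints at [-1.122, 0.423, 1.63, -0, 1.089, -0.019], TCP at [281.841, -557.827, 302.675] pointing down, gripper open.
Joint ranges: [-3, 3], [-0.9, 2.11], [0.09, 2.58], [-1.31, 4.45], [0.11, 2.69], [-2.54, 2.54]. Speed limits (rad/s): [2.39, 2.39, 3.01, 3.14, 3.14, 3.14].

## Interface

Orientations are given as a unit quaternion [x, y, z, w].
In Python, from station import env, set_gripper, viewer, workorder gives the robot as it stands. Calls block until the motion is done:
- env.reach(position, orientation): joint-space move of the TCP to a pose.
- env.move_l(position, rot=None, rate=150, f_stop=None): straight line of the TCP; rot=None keeps the orientation; rate is the mean speed in mm/s. With f_stop (N) it stops when the force on the tool has changed by that much, and returns True; else False.
- env.move_joints(angles): joint-space move.
- set_gripper(opening): finger opening in mm; the grip force is fixed at half the most; returns when the fingers have stopped.
- env.hold(seconds).
- env.ik(position, orientation): joint angles nearest the present ones, or None.
- env.read_state(): the state.
- viewer.camera(name): name is "side" or "top" or "wrist"; returns the picture (480x640x3 uint8, blue, green, red); there is no depth.
- viewer.camera_params(name): a dict with "fx", "fy", "cx", "cy" (pixels), "pose" (4x4, takes a point from camera to world coordinates); the wrist camera has in their place "tool_from_camera" (4x4, takes a point from camera to tool coordinates, whose origin is the TCP and whose axes are the flange's). Camera axes: x right, y up, looking along -z (the intrinsics and any distortion apply to the point x, -y, -z); pixel columns grow to the right and rows downward; lengths in mm; the calibration is good to about 2 mm. A picture is of the moment at which its call begins: read the wrist's pose just before it. camera_params takes no time and is no camera call.
A pose or a line that the arm cannot do raises env.IKError and nothing moves.
- workorder.sign_off(): hands the job in, once; it reports no verdict.
The state is a dict: "time_s": time; "qpos": joint angles; "dq": joint speeds; "tau": joint torques, N m; "tool_pos": TCP position; "orientation": TCP orientation; "force": force on the tool from outside, world axes, zero at the start; "wrist_torque": the same for the moment, N m; "width": finger opening in mm.
Only numpy, scipy, OpenCV 4.12 (cv2) and the standard library are available. Lean on these libraries where they do the work, as an engineer would, in place of code of your own. Each camera call takes 0.05 s, during which the arm holds its last target. There are 200 camera calls.

## Task

Get the coffee grinder going: turn the empty steel grounds bin so that its plain end faces the bay under the spout and its pull lip faces out, slide it squarely in until it is fully home against the back stop, and then flip the motor toggle - the outer of the two bats on the deck beside the bay - over to on, away from the grinder's front. Leave the inner toggle, the fan, off, and do not disturb the other things on the counter or the brush on the grinder.

Things in the scene. Friction and masses are not known exactly. Their poses are not given: they have to be found in the camera images.
- grinder: Shop coffee grinder, fixed, about 290 mm deep, 270 wide, 506 high. Origin on the counter, in the middle of the flat back stop of its bin bay; own x runs level from its open front to its back, y to the left of someone who looks along x, z up. 'Own frame' below means this one, in mm. The back stop is the plane x = 0, 70 high; the bay's floor is the counter.
- bay_mouth (a point): Middle of the bay's mouth on the counter, own frame x = -83, y = 0. The bay is open at the front and above. Steel guide rails 40 mm high stand from x = -55 to 0 with inner faces at y = +-36 (72 mm apart) and flare from there to y = +-50 at the mouth.
- switch_deck (a point): Middle of the front edge of the switch deck's flat top (own frame x = -75, y = -97, 70 high). The deck runs back from there, y = -145 to -50; a plain deck of the same height lies on the bay's other side, y = 50 to 125.
- spout_end (a point): Lower end of the spout, a 34 mm tube over the bay: own frame x = -45, y = 0, 85 above the counter, rising into the burr casing.
- casing_front (a point): Front of the dial (radius 24) on the burr casing, own frame x = -93, y = 0, 205 high. The casing behind it is a level drum of radius 50 about y = 0, from x = -73 back to the column.
- column_top (a point): Middle of the top of the motor column, 330 above the counter. The column fills own frame x = 20 to 190, y = -58 to 58, above the decks. A round hopper (radius 81, centre x = 45, y = 0) stands on it up to 506.
- bin: Empty grounds bin of bare steel, open-topped box 140 long (x), 64 wide (y), 60 mm high, walls 3, about 0.26 kg. Origin: centre of its underside; x along its length from the lip end to the plain end. Fully home, its plain end touches the back stop: origin at own frame x = -70, y = 0, its x along the grinder's x. Starts on the counter in front of the bay, up to 70 degrees askew from that.
- bin_lip (a point): Outer edge of the bin's pull lip: a tab 40 mm wide, 3 mm thick, standing out 11 mm from the middle of the rim at the bin's front end, 58 mm above its underside; 81 mm from the bin's origin along its -x.
- bin_back (a point): Middle of the bin's plain end face, 70 mm from its origin along its +x, 30 mm up.
- motor_bat (a joint): Motor toggle: the OUTER of two like steel bats on the switch deck, further from the bay. 0 = off, leaning 0.30 rad to the grinder's front (-x); 0.60 = on, leaning 0.30 rad to its back (+x). Over-centre spring: resists by about 3 N at the tip, falling to none at the centre (0.30), then snaps over by itself. Pivot: own frame x = -40, y = -115, 72 high, axis along y.
- motor_tip (a point): Tip of the motor bat, 35 mm from its pivot, 105 mm above the counter; the bat is 6 to 8.5 mm thick. Off, the tip is at own frame x = -50, y = -115; on, at x = -30.
- fan_bat (a joint): Fan toggle: the INNER of the two like bats, between the motor toggle and the bay, 42 mm from the motor toggle. Same values and action; starts off (0). Pivot: own frame x = -40, y = -73, 72 high.
- fan_tip (a point): Tip of the fan bat, 35 mm from its pivot.
- mug: Bystander: white ceramic mug, 80 mm across with a handle, 85 mm high. Origin: centre of its underside.
- tamper: Bystander: steel coffee tamper, 58 mm across, 87 mm high. Origin: centre of its underside.
- tea_bowl: Bystander: blue tea bowl, 116 mm across, 58 mm high. Origin: centre of its underside.
- bean_jar: Bystander: glass bean jar with a steel cap, 84 mm across, 135 mm high. Origin: centre of its underside.
- pitcher: Bystander: steel milk pitcher, 82 mm across with a handle, 95 mm high. Origin: centre of its underside.
- spoon: Bystander: wooden spoon, 170 mm long, lying on the counter. Origin: centre of its underside.
- brush: Bystander: wooden grinder brush, 130 mm long, 26 mm wide, 20 mm high, lying on the grinder's plain deck. Origin: on its underside, near its middle.
Things that resemble listed ones, but are neither listed nor needed, are in the scene too. Leave any orange, purple or turquoise look-alike of the bin alone.

How it is judged (in metres and radians):
On the way, in this order (a step that is already met when the one before it is completed fails the run):
1. the bin is fully home in the bay, square, lip outwards, with both toggles still off (x of bin_back in the frame of grinder above -0.006 m and y of bin in the frame of grinder between -0.008 and 0.008 m and x of bin_lip in the frame of grinder below -0.13 m and angle between the x axis of bin and the x axis of grinder, either way round below 0.1 rad and height (world z) of bin below 0.004 m and angle between bin's own z axis and vertical below 0.05 rad and value of joint each of motor_bat, fan_bat below 0.08 rad), for 0.2 s.
2. the motor toggle is flipped on, with the bin still home (x of bin_back in the frame of grinder above -0.006 m and y of bin in the frame of grinder between -0.008 and 0.008 m and x of bin_lip in the frame of grinder below -0.13 m and angle between the x axis of bin and the x axis of grinder, either way round below 0.1 rad and height (world z) of bin below 0.004 m and angle between bin's own z axis and vertical below 0.05 rad and value of joint motor_bat above 0.52 rad and value of joint fan_bat below 0.08 rad), for 0.2 s.
At the end, for the whole second after the job is handed in: The bin stands on the counter in the bay, its plain end within 6 mm of the back stop, within 8 mm of the bay's middle and 0.1 rad of square, lip outwards, at rest; the motor toggle is on (above 0.52 rad), the fan toggle off (below 0.08 rad) (all of step 2 and linear speed of bin below 0.01 m/s and velocity of joint motor_bat below 0.3 rad/s); the robot touches nothing.
It fails at once if the fan toggle is flipped (value of joint fan_bat above 0.3 rad).
It fails at once if the grinder brush is pushed away (over 30 mm) or falls (distance of brush from where it was at the start of the episode above 0.03 m or angle between brush's own z axis and vertical above 0.6 rad).
It fails at once if a bystander on the counter (mug, tamper, tea bowl, bean jar, pitcher, spoon) is pushed away (over 30 mm) or tipped (distance of any of mug, tamper, tea_bowl, bean_jar, pitcher, spoon from where it was at the start of the episode above 0.03 m or angle between any of mug, tamper, tea_bowl, bean_jar, pitcher, spoon's own z axis and vertical above 0.6 rad).
It also fails if it takes over 61 s, if anything falls off the work surface, if the arm or the gripper's body presses on something with over 40 N, if the wrist force passes 120 N, or if a joint passes its speed limit or range.

## Working session

There is one attempt and no reset: what is moved stays moved. The work goes in short steps, each a Python script; the robot and the scene stay as the last script left them, time stands still between calls to the robot, and variables do not carry over. Pictures are saved under pics/ and viewed, about 8 in all and at most 12, crops included, and the job is handed in when it is done.

```bash
ls; mkdir -p pics; python3 - <<'E'
from station import env, viewer
import cv2, numpy as np
np.set_printoptions(precision=4,suppress=True)
for n in ("top","side"):
    cv2.imwrite(f"pics/{n}0.png",viewer.camera(n)); p=viewer.camera_params(n); print(n,p)
print(viewer.camera_params("wrist"))
print(env.read_state())
E
```

```text
pics
top {'fx': 479.0168288262676, 'fy': 479.0168288262676, 'cx': 318.72169203307806, 'cy': 239.75080288075176, 'pose': array([[  -0.0263,    0.9981,   -0.0557,  457.3784],
       [  -0.9995,   -0.0272,   -0.0153,  -11.528 ],
       [  -0.0168,    0.0552,    0.9983, 1255.5967],
       [   0.    ,    0.    ,    0.    ,    1.    ]])}
side {'fx': 588.746049431462, 'fy': 588.746049431462, 'cx': 313.8641015071513, 'cy': 241.05370396331418, 'pose': array([[  -0.9201,    0.301 ,   -0.2506,  144.4812],
       [  -0.3916,   -0.6971,    0.6005,  840.818 ],
       [   0.006 ,    0.6507,    0.7593, 1305.343 ],
       [   0.    ,    0.    ,    0.    ,    1.    ]])}
{'fx': 419.93227671518736, 'fy': 419.93227671518736, 'cx': 316.56922685963974, 'cy': 232.7311906075524, 'tool_from_camera': array([[  0.0004,   0.9681,   0.2507,  66.8688],
       [  1.    ,  -0.0004,  -0.    ,   0.3218],
       [  0.0001,   0.2507,  -0.9681, -81.8653],
       [  0.    ,   0.    ,   0.    ,   1.    ]])}
{'time_s': 0.1, 'qpos': array([-1.122 ,  0.4238,  1.6306,  0.    ,  1.0886, -0.019 ]), 'dq': array([-0.0001, -0.0018, -0.0015,  0.0004,  0.0004,  0.0019]), 'tau': array([ -0.0007, -54.5612, -27.4324,   0.0645,   0.0188,  -0.    ]), 'tool_pos': array([ 281.6814, -557.4981,  301.9785]), 'orientation': array([ 0.9728,  0.2318, -0.0001, -0.0007]), 'force': array([ 1.0956, -0.208 , -1.2638]), 'wrist_torque': array([-0.0064, -0.0669, -0.0328]), 'width': 87.97221375432798}
```

View pics/top0.png

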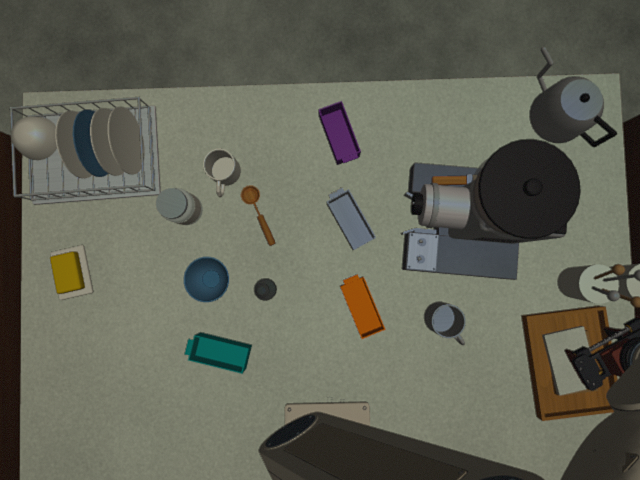

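View pics/side0.png

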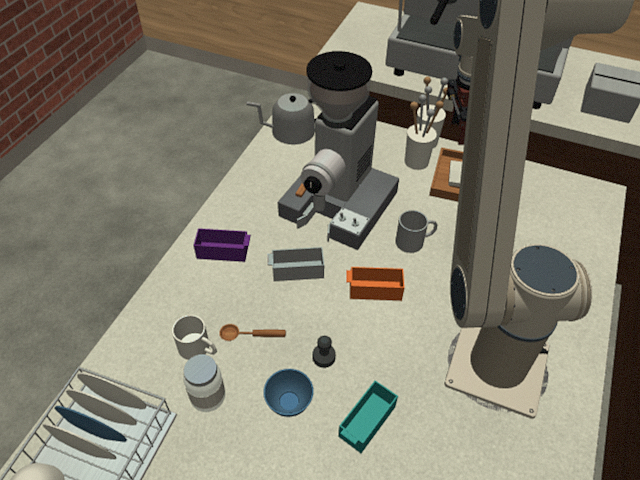

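The top view shows the bin at about (350,220), with its lip at the upper left (335,192) and its plain end at (362,245). The grinder's front faces image left, i.e. world +y. The switch plate is at (421,250). Next I'll zoom in to pick points.

```bash
python3 - <<'E'
import cv2
a=cv2.imread("pics/top0.png")[155:285,320:525]; cv2.imwrite("pics/topc.png",cv2.convertScaleAbs(cv2.resize(a,None,fx=3.9,fy=3.9,interpolation=cv2.INTER_CUBIC),alpha=1.6))
b=cv2.imread("pics/side0.png")[170:290,250:410]; cv2.imwrite("pics/sidec.png",cv2.convertScaleAbs(cv2.resize(b,None,fx=5,fy=5,interpolation=cv2.INTER_CUBIC),alpha=1.4))
E
```

```text
(no output)
```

View pics/topc.png

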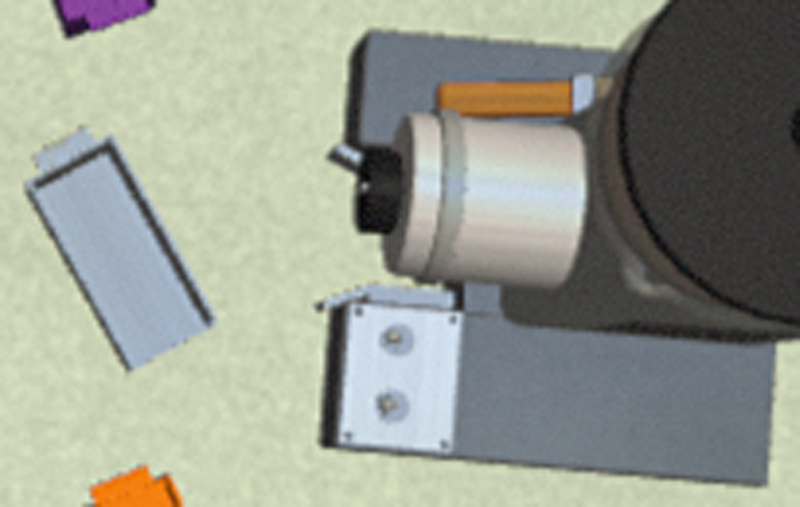

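View pics/sidec.png

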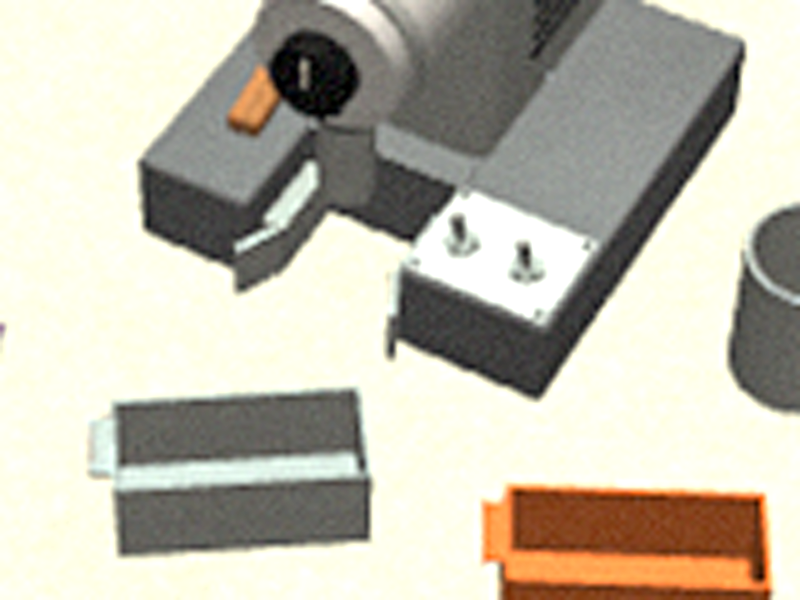

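The crops show the rim corners and deck corners clearly. I'll fit both poses to them by least squares across the two views.

```bash
cat >vis.py <<'E'
import numpy as np
from station import viewer
from scipy.optimize import least_squares
def proj(P,K,T):
    c=(np.asarray(P,float)-T[:3,3])@T[:3,:3]
    return np.c_[K['cx']+K['fx']*c[:,0]/-c[:,2], K['cy']-K['fy']*c[:,1]/-c[:,2]]
def place(p,pts):
    c,s=np.cos(p[2]),np.sin(p[2]); pts=np.asarray(pts,float)
    return np.c_[p[0]+c*pts[:,0]-s*pts[:,1], p[1]+s*pts[:,0]+c*pts[:,1], pts[:,2]]
def fit(views,p0):
    """views: list of (K,T,own_pts,pix)"""
    f=lambda p:np.concatenate([(proj(place(p,o),K,T)-np.array(u)).ravel() for K,T,o,u in views])
    r=least_squares(f,p0,loss='soft_l1'); return r.x, f(r.x).reshape(-1,2)
def fixed(n):
    K=viewer.camera_params(n); return K,K['pose']
E
python3 - <<'E'
from vis import *
np.set_printoptions(precision=3,suppress=True)
t=lambda L:np.array(L)/3.9+[320,155]-.4
s=lambda L:np.array(L)/5+[250,170]-.4
KT,KS=fixed("top"),fixed("side")
go=[(-75,-145,70),(-75,-50,70),(-40,-73,72),(-40,-115,72),(-75,125,70)]
gs=[(-75,-145,70),(-75,-50,70),(-75,125,70),(-75,50,70),(-75,-145,0),(-75,125,0)]
gt=t([(338,447),(350,303),(398,338),(392,405),(368,32)]); gsp=s([(545,325),(400,265),(142,163),(243,200),(540,398),(147,230)])
b=[(-70,-32,60),(-70,32,60),(70,32,60),(70,-32,60)]
bt=t([(27,187),(112,138),(213,323),(128,368)])
bs=b+[(-70,-32,0),(70,-32,0)]; bsp=s([(117,487),(115,405),(358,390),(370,477),(122,553),(368,540)])
for v in ([(*KT,go,gt)],[(*KS,gs,gsp)],[(*KT,go,gt),(*KS,gs,gsp)]):
    p,r=fit(v,[450,-300,-1.6]); print("grinder",p,np.abs(r).max(1))
for v in ([(*KT,b,bt)],[(*KS,bs,bsp)],[(*KT,b,bt),(*KS,bs,bsp)]):
    p,r=fit(v,[430,-80,-2.5]); print("bin",p,np.abs(r).max(1))
E
```

```text
grinder [ 579.283 -296.304   -7.966] [0.601 0.848 0.592 0.841 1.121]
grinder [ 580.351 -299.354   -1.687] [0.682 0.514 2.145 0.972 1.48  0.843]
grinder [ 579.606 -297.217   -1.685] [0.353 1.055 0.879 1.112 1.313 0.767 0.135 1.523 0.935 2.035 1.342]
bin [572.237 -73.641  22.463] [1.181 0.765 0.877 1.368]
bin [573.702 -74.389 -21.52 ] [0.771 1.467 1.224 0.675 0.734 0.653]
bin [573.079 -73.915  -2.671] [1.547 1.104 0.952 1.03  0.643 1.285 1.372 0.818 0.837 0.855]
```

Both views agree: the grinder is at about (579.5, -297, yaw -1.685) and the bin at about (573, -74, yaw -2.67), 56° askew. I plan to grip the bin near its lip with the tool tilted outward, to clear the dial. First comes a wrist look and an IK check, moving with the arm folded in to stay clear of the hopper.

```bash
cat >rob.py <<'E'
import numpy as np
from scipy.spatial.transform import Rotation as R
from station import env, viewer
G=np.array([579.6,-297.2,-1.685])
def own(x,y,z=0):
    c,s=np.cos(G[2]),np.sin(G[2]); return np.array([G[0]+c*x-s*y,G[1]+s*x+c*y,z])
def rot(yaw,tilt=0,flip=1):
    """fingers point down, leaning so that they point forward along yaw; flip=1: tool x backward (camera at rear)"""
    h=np.array([np.cos(yaw),np.sin(yaw),0]); lat=np.array([-h[1],h[0],0])
    z=np.sin(tilt)*h-np.cos(tilt)*np.array([0,0,1]); y=flip*lat
    return R.from_matrix(np.c_[np.cross(y,z),y,z])
def tcp(p,r,ahead=61): return np.array(p,float)-ahead*r.as_matrix()[:,2]
def wristT(st,K):
    T=np.eye(4); T[:3,:3]=R.from_quat(st['orientation']).as_matrix(); T[:3,3]=st['tool_pos']; return T@K['tool_from_camera']
E
python3 - <<'E'
from rob import *
np.set_printoptions(precision=2,suppress=True)
def show(n,p,r): print(n,p,env.ik(p,r.as_quat()))
b=np.array([573.1,-73.9]); by=-2.671
print("x dir of rear-camera tool:",rot(G[2]).as_matrix()[:,0])
for f in (1,-1):
    show("look",own(-180,0,350),rot(G[2],0,f))
    for t in (0,.3,.5):
        r=rot(by,t,f); show(("grasp",f,t),tcp([b[0]-45*np.cos(by),b[1]-45*np.sin(by),42],r),r)
        r=rot(G[2],t,f); show(("home",f,t),tcp(own(-115,0,42),r),r); show(("turned",f,t),tcp(own(-270,0,42),r),r)
        r=rot((by+G[2])/2,t,f); show(("mid",f,t),tcp(own(-270,0,42),r),r)
for p in ([170,-350,360],[380,-60,360]): print(p,env.ik(p,rot(G[2]).as_quat()))
E
```

```text
x dir of rear-camera tool: [ 0.11  0.99 -0.  ]
look [ 600.11 -118.37  350.  ] [-0.21  0.35  1.62 -0.    1.17 -0.1 ]
('grasp', 1, 0) [613.21 -53.5  103.  ] [-0.11  0.68  1.74 -0.    0.72  0.99]
('home', 1, 0) [ 592.7  -182.95  103.  ] [-0.32  0.69  1.73 -0.    0.72 -0.2 ]
('turned', 1, 0) [610.37 -28.96 103.  ] [-0.07  0.68  1.75 -0.    0.71  0.05]
('mid', 1, 0) [610.37 -28.96 103.  ] [-0.07  0.68  1.75 -0.    0.71  0.54]
('grasp', 1, 0.3) [629.28 -45.32 100.28] [-0.04  0.78  1.56 -0.16  1.07  1.16]
('home', 1, 0.3) [ 594.76 -165.04  100.28] [-0.18  0.7   1.75 -0.46  0.72  0.29]
('turned', 1, 0.3) [612.42 -11.05 100.28] [ 0.07  0.71  1.73 -0.41  0.81  0.49]
('mid', 1, 0.3) [620.65 -14.15 100.28] [ 0.04  0.75  1.63 -0.29  0.96  0.84]
('grasp', 1, 0.5) [639.27 -40.24  95.53] [-0.    0.86  1.44 -0.23  1.3   1.21]
('home', 1, 0.5) [ 596.04 -153.89   95.53] [-0.09  0.74  1.75 -0.73  0.81  0.58]
('turned', 1, 0.5) [613.7    0.1   95.53] [ 0.15  0.76  1.69 -0.61  0.93  0.7 ]
('mid', 1, 0.5) [627.05  -4.94  95.53] [ 0.11  0.82  1.55 -0.41  1.15  0.95]
look [ 600.11 -118.37  350.  ] None
('gra
[... 160 characters left out ...]
 None
('mid', -1, 0) [610.37 -28.96 103.  ] None
('grasp', -1, 0.3) [629.28 -45.32 100.28] [-0.04  0.78  1.56 -0.16  1.07 -1.98]
('home', -1, 0.3) [ 594.76 -165.04  100.28] None
('turned', -1, 0.3) [612.42 -11.05 100.28] None
('mid', -1, 0.3) [620.65 -14.15 100.28] [ 0.04  0.75  1.63 -0.29  0.96 -2.3 ]
('grasp', -1, 0.5) [639.27 -40.24  95.53] [-0.    0.86  1.44 -0.23  1.3  -1.93]
('home', -1, 0.5) [ 596.04 -153.89   95.53] None
('turned', -1, 0.5) [613.7    0.1   95.53] [ 0.15  0.76  1.69 -0.61  0.93 -2.44]
('mid', -1, 0.5) [627.05  -4.94  95.53] [ 0.11  0.82  1.55 -0.41  1.15 -2.19]
[170, -350, 360] [-1.15 -0.02  2.05 -0.    1.11 -1.04]
[380, -60, 360] [-0.19 -0.03  2.06 -0.    1.11 -0.07]
```

```bash
python3 - <<'E'
from rob import *
import cv2
q=rot(G[2]).as_quat()
s=env.read_state(); k=.62
env.reach([s['tool_pos'][0]*k,s['tool_pos'][1]*k,360],s['orientation'])
env.reach([390,-80,360],q); env.reach(own(-190,0,350),q); env.hold(.3)
st=env.read_state(); im=viewer.camera("wrist"); cv2.imwrite("pics/w1.png",im); np.save("w1.npy",np.r_[st['tool_pos'],st['orientation']])
cv2.imwrite("pics/w1v.png",cv2.convertScaleAbs(cv2.resize(im,(800,600),interpolation=cv2.INTER_CUBIC),alpha=1.4)); print(st['time_s'],st['tool_pos'])
E
```

```text
3.5167 [ 600.6258089  -108.41644455  350.74452949]
```

View pics/w1v.png

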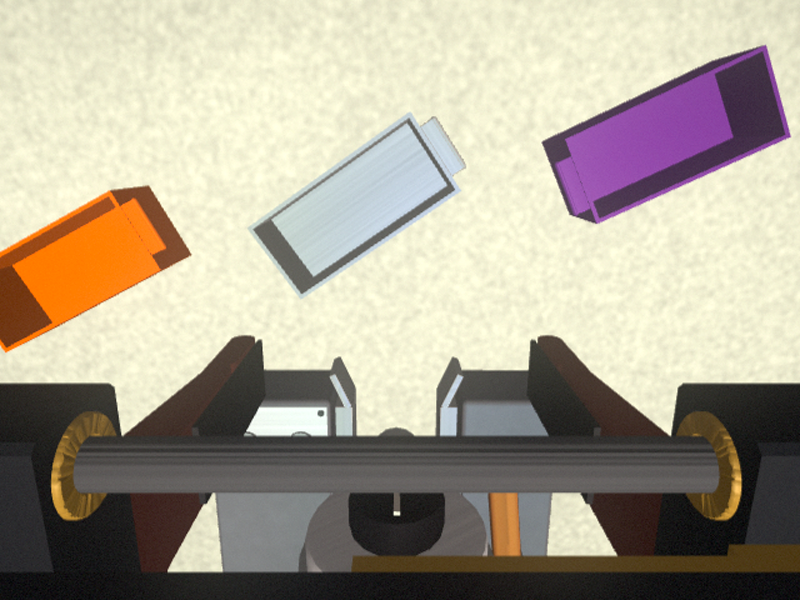

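The wrist view (800×600 scale) shows the bin's rim corners at (409,113), (460,188), (302,297) and (250,228). The flare tips are near (332,378) and (463,375), with the mouth centre at about column 398. I'll refine both poses.

```bash
python3 - <<'E'
from vis import *; from rob import *
np.set_printoptions(precision=3,suppress=True)
K=viewer.camera_params("wrist"); w=np.load("w1.npy"); T=wristT(dict(tool_pos=w[:3],orientation=w[3:]),K)
b=[(-70,-32,60),(-70,32,60),(70,32,60),(70,-32,60)]
u=np.array([(409,113),(460,188),(302,297),(250,228)])*.8-.1
print(*fit([(K,T,b,u)],[573,-74,-2.67]))
g=[(-83,-50,40),(-83,50,40),(-83,-50,0),(-83,50,0),(-55,-36,40),(-55,36,40)]
v=np.array([(332,378),(463,375),(340,357),(458,358),(351,408),(442,408)])*.8-.1
print(*fit([(K,T,g,v)],[579.6,-297.2,-1.685]))
print("pred lines",(proj(place(G,g+[(-75,-50,70),(-75,-145,70),(-75,50,70)]),K,T)+.1)/.8)
E
```

```text
[573.621 -74.275  -2.646] [[ 0.238 -3.101]
 [ 1.028  0.361]
 [-0.058  1.727]
 [-2.323 -0.005]]
[ 580.174 -295.744   -1.681] [[ 2.794 -1.235]
 [-2.813  0.794]
 [ 0.412  0.725]
 [-3.108 -0.415]
 [ 2.143  0.047]
 [-0.403 -0.215]]
pred lines [[335.446 377.964]
 [459.327 377.957]
 [340.469 359.301]
 [453.976 359.298]
 [353.485 409.58 ]
 [441.225 409.571]
 [331.358 404.091]
 [205.6   404.103]
 [463.681 404.078]]
```

The wrist fit agrees with the earlier one to about 1.5 mm. Next: grasp the bin, turn it, and line it up in front of the bay.

```bash
sed -i 's/^G=.*/G=np.array([580.0,-296.4,-1.683])/' rob.py; python3 - <<'E'
from rob import *
from station import set_gripper
import cv2
np.set_printoptions(precision=2,suppress=True)
TI=.5
def pose(bx,by,yaw,z=42):
    r=rot(yaw,TI); return tcp([bx-45*np.cos(yaw),by-45*np.sin(yaw),z],r),r.as_quat()
b=np.array([573.4,-74.1]); y0=-2.66
env.reach(*pose(*b,y0,150)); 
p,q=pose(*b,y0); print("stop",env.move_l(p,q,rate=80,f_stop=15))
set_gripper(0); s=env.read_state(); print("width",s['width'],s['force'])
e=own(-240,0)[:2]
for k in np.linspace(0,1,7)[1:]:
    p,q=pose(*(b+k*(e-b)),y0+k*(G[2]-y0)); env.move_l(p,q,rate=60)
env.hold(.2); s=env.read_state(); print(s['width'],s['force'],s['time_s'])
cv2.imwrite("pics/top1.png",cv2.resize(viewer.camera("top")[150:300,300:500],None,fx=4,fy=4,interpolation=cv2.INTER_CUBIC))
E
```

```text
stop False
width 64.43139360844152 [-0.41 -0.29  1.11]
64.357422807576 [-1.62  1.47  6.93] 8.9167
```

View pics/top1.png

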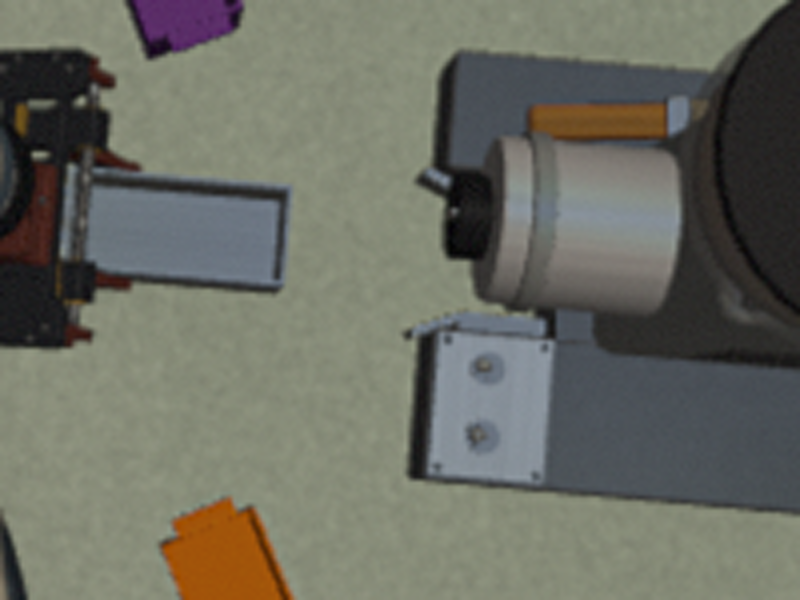

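The bin is held square to the grinder, its plain end facing the bay: right end at x≈288, sides parallel to the deck. I'll insert it with a force stop.

```bash
python3 - <<'E'
from rob import *
import cv2
np.set_printoptions(precision=2,suppress=True)
r=rot(G[2],.5); q=r.as_quat()
for x,rate,f in ((-150,80,15),(-90,40,20),(-64,20,20)):
    st=env.move_l(tcp(own(x-45,0,42),r),q,rate=rate,f_stop=f)
    s=env.read_state(); gp=s['tool_pos']+61*r.as_matrix()[:,2]-own(0,0); c,d=np.cos(G[2]),np.sin(G[2])
    print(x,st,"bin own x",c*gp[0]+d*gp[1]+45,"y",-d*gp[0]+c*gp[1],s['force'],s['width'],s['time_s'])
    if st: break
cv2.imwrite("pics/side1.png",cv2.convertScaleAbs(cv2.resize(viewer.camera("side")[170:290,250:410],None,fx=5,fy=5,interpolation=cv2.INTER_CUBIC),alpha=1.4))
E
```

```text
-150 False bin own x -149.52808819596422 y 0.674481475350678 [ 1.29 -0.47  4.69] 64.00660698284267 10.2417
-90 False bin own x -90.26244380158005 y 0.44016369898347385 [-0.18  2.64  6.36] 63.82881696677631 11.8917
-64 True bin own x -71.43746823755443 y 0.9086640448653682 [0.9  0.86 3.8 ] 63.98810702038404 12.85
```

View pics/side1.png

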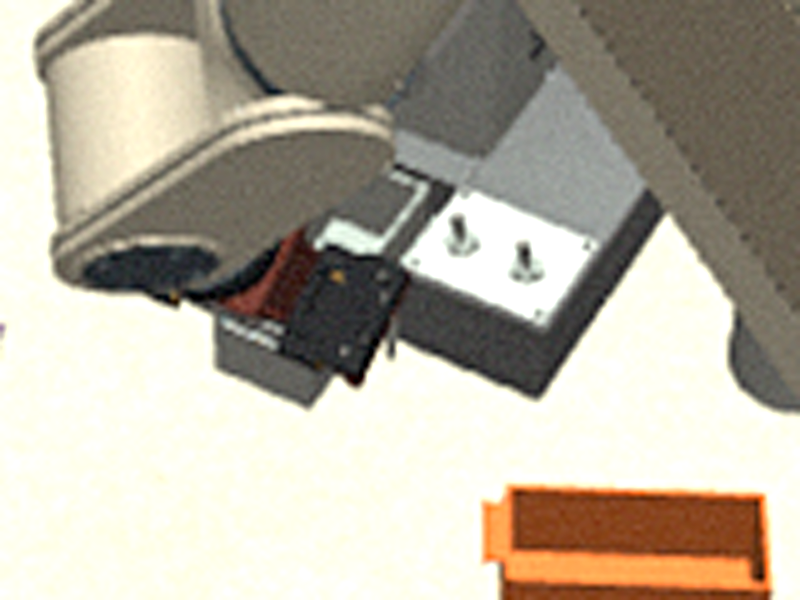

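The bin stopped at own x ≈ -71.4 by robot kinematics, against -70 expected, with both bats still off. I'll release it, then push gently on the end wall under the lip with closed fingers to seat it, and view the result.

```bash
python3 - <<'E'
from rob import *
from station import set_gripper
import cv2
np.set_printoptions(precision=2,suppress=True)
r=rot(G[2],.5); q=r.as_quat(); z=r.as_matrix()[:,2]
set_gripper(88); env.move_l(env.read_state()['tool_pos']-110*z,rate=200); set_gripper(0)
P=lambda x,h:tcp(own(x,0,h),r,80)
env.reach(P(-195,120),q); env.move_l(P(-195,24),rate=150); 
st=env.move_l(P(-142,24),rate=25,f_stop=12)
s=env.read_state(); gp=s['tool_pos']+80*z-own(0,0); c,d=np.cos(G[2]),np.sin(G[2])
print(st,"wall x est",c*gp[0]+d*gp[1]+8.8,s['force'],s['width'],s['time_s'])
env.move_l(P(-195,24),rate=150); env.move_l(P(-230,200),rate=200); env.move_l(P(-290,200),rate=200)
env.hold(.2); st=env.read_state(); im=viewer.camera("wrist"); np.save("w2.npy",np.r_[st['tool_pos'],st['orientation']])
cv2.imwrite("pics/w2.png",im);cv2.imwrite("pics/w2v.png",cv2.convertScaleAbs(cv2.resize(im,(800,600),interpolation=cv2.INTER_CUBIC),alpha=1.4))
cv2.imwrite("pics/side2.png",cv2.convertScaleAbs(cv2.resize(viewer.camera("side")[170:290,250:410],None,fx=5,fy=5,interpolation=cv2.INTER_CUBIC),alpha=1.4)); print(st['time_s'])
E
```

```text
True wall x est -143.06363486314856 [0.1  5.19 2.02] 0.618786673859005 18.1417
20.2833
```

View pics/w2v.png

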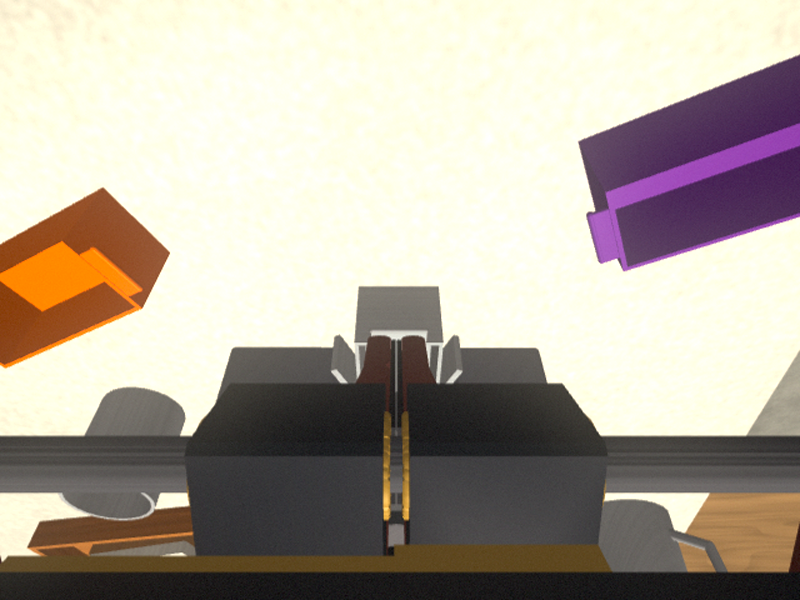

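View pics/side2.png

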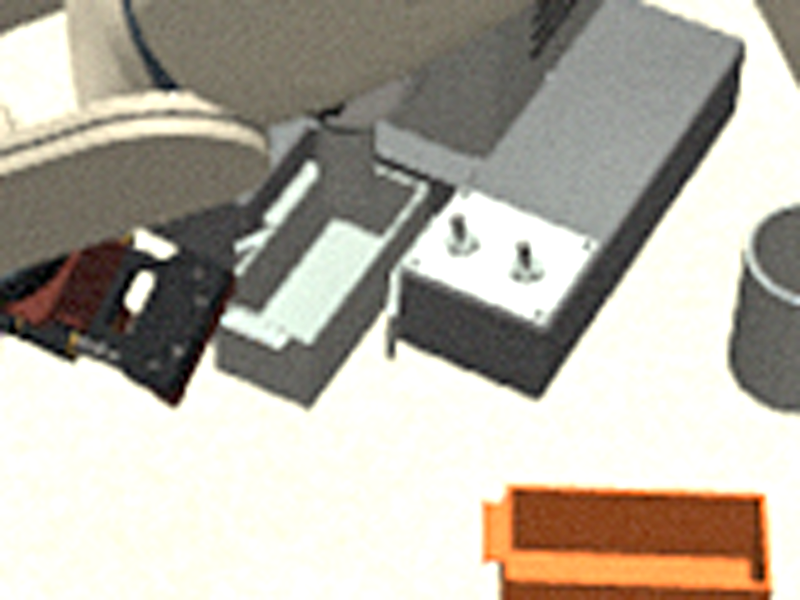

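The side view shows the bin in the bay with its lip out: front bottom corners at (310,408) and (217,367), far rim corner at (428,183). In the wrist view, the front bottom edge runs (358,287)–(439,287). I'll check how deep it sits.

```bash
python3 - <<'E'
from vis import *; from rob import *
np.set_printoptions(precision=1,suppress=True)
K=viewer.camera_params("wrist"); w=np.load("w2.npy"); T=wristT(dict(tool_pos=w[:3],orientation=w[3:]),K)
o=[(-140,-32,0),(-140,32,0),(-75,-145,70),(-75,125,70),(-75,-145,0),(-83,-50,40),(-83,50,40)]
print("wrist home pred\n",(proj(place(G,o),K,T)+.1)/.8)
KS=fixed("side")
o=[(-140,-32,0),(-140,32,0),(0,-32,60),(-140,-32,60),(-75,-145,70),(-75,-50,70),(-75,-145,0)]
print("side pred",((proj(place(G,o),*KS)+.4-[250,170])*5))
E
```

```text
wrist home pred
 [[357.9 287.5]
 [437.7 287.4]
 [214.1 408.2]
 [556.4 408.2]
 [234.1 341.4]
 [336.8 371.6]
 [458.7 371.6]]
side pred [[313.9 409.1]
 [218.3 367. ]
 [432.1 184.3]
 [314.4 340.8]
 [548.2 328.7]
 [398.5 266.1]
 [540.4 408.7]]
```

The bin matches the home prediction to under 2 mm relative to the deck in both views. To make sure, I'll give it one firmer push, then check IK for the toggle push. For that, the jaws run along the grinder's x and the body leans outward, away from the casing.

```bash
python3 - <<'E'
from rob import *
np.set_printoptions(precision=2,suppress=True)
r=rot(G[2],.5); q=r.as_quat(); z=r.as_matrix()[:,2]; c,d=np.cos(G[2]),np.sin(G[2])
P=lambda x,h:tcp(own(x,0,h),r,80)
env.move_l(P(-195,24),rate=200)
st=env.move_l(P(-135,24),rate=30,f_stop=28)
s=env.read_state(); gp=s['tool_pos']+80*z-own(0,0)
print(st,"wall x est",c*gp[0]+d*gp[1]+8.8,s['force'],s['time_s'])
env.move_l(P(-195,24),rate=150); env.move_l(P(-230,230),rate=250); print(env.read_state()['time_s'])
r=rot(G[2]+np.pi/2,.25); T=lambda x,h:tcp(own(x,-116,h),r,80)
for a in ((-200,230),(-100,150),(-100,87),(-40,87)): print(a,T(*a),env.ik(T(*a),r.as_quat()))
E
```

```text
True wall x est -142.6821133250713 [0.21 5.93 2.55] 22.925
24.35
(-200, 230) [467.46 -82.45 307.51] [-0.21  0.12  2.07  0.04  0.71 -1.7 ]
(-100, 150) [ 456.26 -181.82  227.51] [-0.44  0.28  2.09  0.16  0.53 -2.03]
(-100, 87) [ 456.26 -181.82  164.51] [-0.44  0.41  2.13  0.22  0.38 -2.09]
(-40, 87) [ 449.54 -241.45  164.51] [-0.56  0.43  2.08  0.27  0.42 -2.26]
```

A 28 N push stopped within 0.4 mm of the 12 N one, so the bin is against a hard stop. Now the toggle.

```bash
python3 - <<'E'
from rob import *
import cv2
np.set_printoptions(precision=2,suppress=True)
c,d=np.cos(G[2]),np.sin(G[2])
r=rot(G[2]+np.pi/2,.25); q=r.as_quat(); z=r.as_matrix()[:,2]; T=lambda x,h:tcp(own(x,-116,h),r,80)
env.reach(T(-200,230),q); env.move_l(T(-100,150),rate=200); env.move_l(T(-100,87),rate=100); env.hold(.2)
print(env.read_state()['force'])
for x in (-70,-55,-43):
    st=env.move_l(T(x,87),rate=25,f_stop=10)
    s=env.read_state(); gp=s['tool_pos']+80*z-own(0,0); print(x,st,c*gp[0]+d*gp[1],s['force'],s['time_s'])
    if st: break
env.move_l(T(-100,87),rate=100); env.move_l(T(-130,170),rate=200); env.move_l(T(-300,230),rate=250); env.hold(.3)
a=cv2.resize(viewer.camera("side")[170:290,250:410],None,fx=5,fy=5,interpolation=cv2.INTER_CUBIC)
b=viewer.camera("top"); cv2.imwrite("pics/top3.png",b)
cv2.imwrite("pics/side3.png",cv2.convertScaleAbs(a,alpha=1.4)); print(env.read_state()['time_s'])
E
```

```text
[ 0.42 -0.3  -0.61]
-70 False -70.111191135579 [-0.36  0.07 -0.6 ] 29.3333
-55 False -54.82204029976599 [-0.07 -0.61 -0.33] 30.0833
-43 True -49.54350982577753 [2.42 5.55 2.64] 30.4333
32.9583
```

View pics/side3.png

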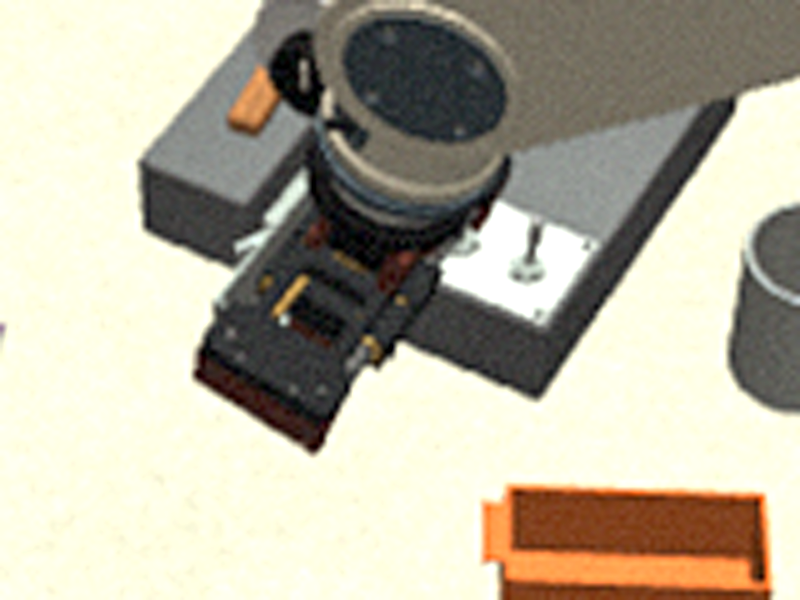

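The motor bat's tip moved from (523,245) to (538,228), so it now leans to the back: on. The arm hides the fan bat and the bin, so I'll move clear and look once more.

```bash
python3 - <<'E'
from vis import *; from rob import *
import cv2
np.set_printoptions(precision=1,suppress=True)
s=env.read_state(); env.move_l([430,60,330],rate=300); env.hold(.3)
im=viewer.camera("side"); a=cv2.resize(im[170:290,250:410],None,fx=5,fy=5,interpolation=cv2.INTER_CUBIC)
cv2.imwrite("pics/side4.png",cv2.convertScaleAbs(a,alpha=1.4))
d=cv2.absdiff(im,cv2.imread("pics/side0.png")).max(2); cv2.imwrite("pics/diff.png",d)
sa=np.sin(.3)*35; ca=72+np.cos(.3)*35
o=[(-40-sa,-115,ca),(-40+sa,-115,ca),(-40-sa,-73,ca),(-40+sa,-73,ca)]
print("motor off/on, fan off/on",((proj(place(G,o),*fixed("side"))+.4-[250,170])*5)); print(env.read_state()['time_s'],env.read_state()['force'])
E
```

```text
motor off/on, fan off/on [[523.9 237.7]
 [540.7 214.2]
 [457.2 210.4]
 [474.2 187.3]]
33.6917 [-0.1  0.2 -0.1]
```

View pics/side4.png

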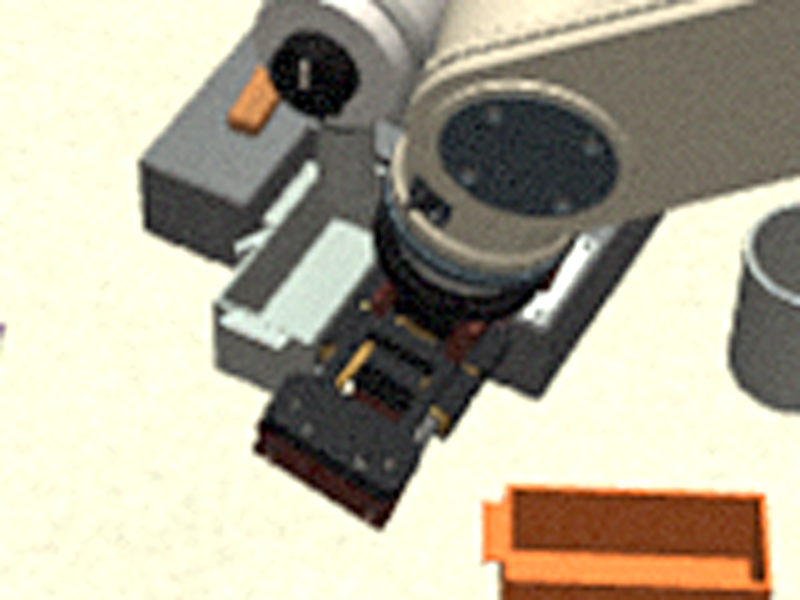

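The bin and brush are in place, but the wrist hides the bats. I'll swing the arm clear and take a combined final view (the 12th).

```bash
python3 - <<'E'
from rob import *
import cv2
q=env.read_state()['qpos'].copy(); env.reach([370,50,400],env.read_state()['orientation'])
q=env.read_state()['qpos'].copy(); q[0]=1.2; env.move_joints(q); env.hold(.3)
s=viewer.camera("side"); t=viewer.camera("top"); cv2.imwrite("pics/top5.png",t)
f=lambda i:cv2.convertScaleAbs(i,alpha=1.4)
a=cv2.resize(s[175:255,290:400],(396,288),interpolation=cv2.INTER_CUBIC); b=cv2.resize(t[190:280,390:500],(396,288),interpolation=cv2.INTER_CUBIC)
c=cv2.resize(t,(396,297)); e=cv2.resize(s,(396,297))
cv2.imwrite("pics/fin.png",f(np.vstack([np.hstack([a,b]),np.hstack([e,c])]))); print(env.read_state()['time_s'])
E
```

```text
36.0083
```

View pics/fin.png

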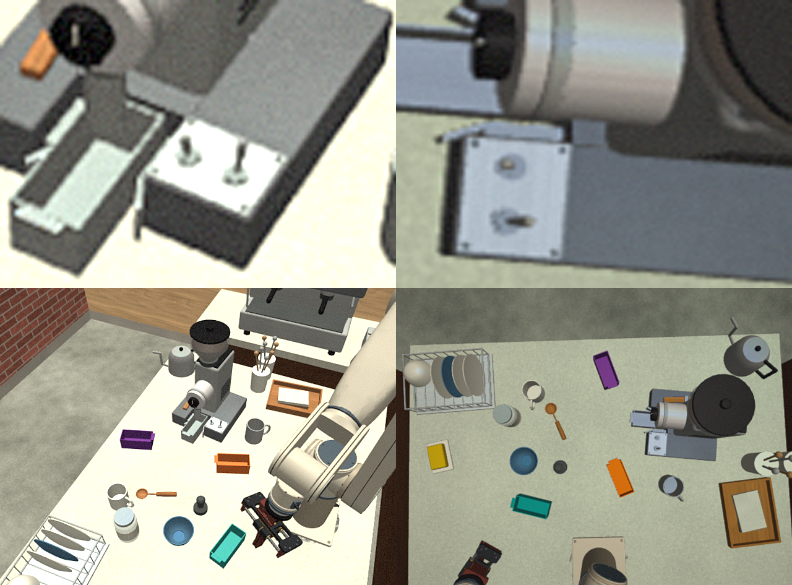

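The motor bat (outer) leans to the back at (240,160) and the fan bat leans to the front at (183,145). The bin is seated with its lip out, and everything else stands where it was. The arm is clear, so I'm handing in.

```bash
python3 -c "
from station import workorder; print(workorder.sign_off())"
```

```text
the job is handed in; nothing more can be done
None
```

I turned the bin about 56° and slid it into the bay, plain end first and lip out. I then seated it with two pushes, flipped the outer (motor) toggle on, backed the arm clear and handed the job in at about 36 s. `sign_off()` gives no verdict.

**Bin:** The 12 N and 28 N pushes stopped within 0.4 mm of each other, so it is against a hard stop. The side and wrist pictures match the home position to about 2 mm. One figure disagreed: the pushing fingers put the bin's lip end at x ≈ -143 instead of -140. I put that down to not knowing the fingertip thickness exactly.

**Toggles and the rest:** In the final pictures the motor bat leans to the back (on) and the fan bat to the front (off). I saw no movement of the brush, the counter items or the look-alikes, judging by eye only. The motor push hit its 10 N force limit about 6 mm before the planned end of travel, but the bat had already gone over.

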